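Slide the striped caul up the glue-up ramp to its stop

ROBOT

A 6-joint arm with a two-finger parallel gripper is mounted at the origin on the work surface. World frame = base frame: x ahead of the robot, y to its left, z up, the work surface at z = 0. Lengths are in m, angles in rad, forces in N, time in s.
With the tool pointing down it reaches from about 0.35 to 0.775 m from the base axis. Payload 7.3 kg.
Tool frame: the origin (TCP) lies at the very end of the fingers, on their centre line; the grasp point (between the pads) lies grip_point_offset behind it (grip_point_offset is the distance from the TCP to the grasp point, in m); z points along the fingers, y is the direction in which the jaws open and shut (so a half turn about z gives the same grasp; the last joint's range is limited). The gripper opens to 92 mm and grips with 3 to 60 N. Pads are 19 mm wide; open, the fingers measure 130 mm over their backs; the gripper's body (75 mm by 190 mm) begins 47 mm behind the grasp point.
Start: joints at [1.049, 0.342, 1.524, -0, 1.275, -0.146], TCP at [0.193, 0.488, 0.227] pointing down, gripper open.
Joint ranges: [-2.53, 2.53], [-0.77, 2.02], [0.04, 2.7], [-1, 4.14], [0.28, 2.66], [-3.11, 3.11]. Speed limits (rad/s): [2.57, 2.57, 3.14, 3.14, 3.14, 3.14].

INTERFACE

Orientations are given as [roll, pitch, yaw] about the fixed x, y, z axes, in that order (R = Rz(yaw) Ry(pitch) Rx(roll)).
In Python, from cell import * gives the robot as it stands.
- The arm moves only by the shell command python3 -m inch 'ROWS' [OPENING] [FORCE]. ROWS is JSON, a list that holds one entry, the list of rows, each a list of 4 numbers: the shift along the tool's x, y, z in mm, then the turn about the tool's z in rad. In form: [[[x, y, z, roll], ...]]. A call has 1 to 10 rows; each row shifts and turns the commanded pose from where the row before left it, along the tool's axes as they then stand; what a row does not reach is not made up. A row lasts 1/8 s, in which the tool goes at most 62.5 mm and 10.7 degrees, less where a joint would pass 70% of its speed; a pose out of reach is approached as far as the arm can. A call with a gripper value outside its range is refused whole. OPENING is the closure, from -1 (fully open) to 1 (shut), set as the call begins (- or left out, the last holds). The fingers move at their own pace and stop on an object; FORCE is the grip in N (left out, the last holds). Time passes only in rows, so rows that do not move let the fingers close. It gives the time, the measured TCP pose, the force and the opening at its end, in the units of the state.
- observe(): the state, without advancing time (a new reading comes with each control period).
- read_camera(name): name is "scene" or "top"; returns a dict with "img" (400x640x3 uint8, blue, green, red), "fx", "fy", "cx", "cy" (pixels), "eye" and "rotation" of the camera in the world. Camera axes: x right, y down, z forward; pixel columns grow to the right and rows downward; lengths in m; the calibration is good to about 2 mm. A picture is of the moment at which its call begins. There is no depth.
- hand_in(): hands the job in, once; it reports no verdict.
Trained networks look in the newest picture that a camera, given by its name, has taken for a name from the list of things; names that differ only in an ending like _2 or _b are one class to them, and where a whole thing is asked for, a point or a joint stands for the part that bears it (a point fixed in the world has none). Each returns a list of dicts, best first, with "conf" (0 to 1); they miss things now and then, are a little off and sometimes report something else, mostly with a low value. They report only what shows in the picture. A call takes as long as a camera call. They do not tell look-alikes from the thing itself.
- boxes_of(camera, label): "at" ([row, column] in pixels, amid what is visible of it).
- place_of(camera, label): "at" ([row, column] in pixels: a listed point, or the origin of a listed thing).
The state is a dict: "time": time; "qpos": joint angles; "qvel": joint speeds; "joint_efforts": joint torques, N m; "tool_pos": TCP position; "tool_rot": TCP orientation; "contact_force": force on the tool from outside, world axes, zero at the start; "torque": the same for the moment, N m; "opening": finger opening in m.
Only numpy, scipy, OpenCV 4.12 (cv2) and the standard library are available. Lean on these libraries where they do the work, as an engineer would, in place of code of your own. Each camera call takes 0.05 s, during which the arm holds its last target. There are 200 camera calls.

TASK

Take the short maple caul with the dark stripe, lay it flat between the rails on the low end of the sloped glue-up jig, and slide it up under the cross bar until it meets the cork pad of the stop at the top. Press it home there with a steady push of about 8 newtons for a second, never more than 15 or the stop will shift, then leave it resting flat and square against the pad and take the hand away. Leave the plain cauls and everything else on the bench where they lie.

Things in the scene. Friction and masses are not known exactly. Their poses are not given: they have to be found in the camera images.
- caul_mid (a point): centre of the maple caul with a dark stripe 22 mm wide around its middle: a block 120 mm long (its x), 40 mm wide (its y), 36 mm high (its z), about 0.13 kg, lying flat on the bench at the start; the point is half-way up (18 mm). Both ends are alike
- ramp: sloped glue-up jig, fixed to the bench: plywood deck 360 mm long (level run), rising at 8 degrees along the jig's +x. Origin: underside, middle of the jig; its frame is level. Deck surface 18 mm high at the low end (x = -180 mm), 43.3 mm at x = 0, 68.6 mm at x = +180 mm. Channel along x centred on y = 0, 48 mm between two rails 8 mm high, 18 mm wide. Friction keeps a caul from sliding back; drag 1 to 3 N
- bar_mid (a point): middle of the underside of the jig's fixed dark cross bar, which spans the channel at the jig's x of about 60 mm: 44 mm above the deck, bar 20 mm along the slope and 12 mm thick, on posts outside the rails (48 mm either side). A caul gets beneath it only by sliding up from the low end
- stop: dark wooden stop block, rigid, clamped across the upper ramp; its front is at 130 to 160 mm in the jig's x. Origin: mid front of the block, near deck height; x points up the slope (8 degrees), z square to the deck. On its front sits the rigid cork-brown pad the caul must meet (44 wide, top 38 mm up): 8 mm thick, on a screw, its face 9 to 37 mm before the origin, not measured: feel for it
- plain1_mid (a point): centre of a plain maple caul without stripe, 120 x 40 x 36 mm; not to be moved
- plain2_mid (a point): centre of the other plain maple caul, 120 x 40 x 36 mm; not to be moved
- square: chrome steel square lying flat, stock 100 mm, blade 150 mm along its x, 14 mm thick; origin under the middle of the stock; not to be moved
- scraper: blue plastic scraper lying flat, about 130 mm long, 65 mm wide, 8 mm thick; origin under its middle; not to be moved
- glue: yellow glue bottle with orange cap, standing, 56 mm across, 150 mm high; origin under its centre; not to be moved
- mallet: wooden mallet lying flat, 300 mm long along its x, head 60 x 120 x 50 mm at +100 mm; origin under the handle; not to be moved
Things that resemble listed ones, but are neither listed nor needed, are in the scene too. Leave any blue or purple look-alike of the part that bears caul_mid alone.

How it is judged:
On the way, in this order (a step that is already met when the one before it is completed fails the run):
1. the striped caul lies flat on the deck in the channel, short of the stop (y of caul_mid in the frame of stop between -0.0075 and 0.0075 m and angle between the x axis of caul_mid and the x axis of stop, either way round below 0.12 rad and angle between the z axis of caul_mid and the z axis of stop, either way round below 0.04 rad and z of caul_mid in the frame of stop between 0.013 and 0.024 m and x of caul_mid in the frame of stop between -0.32 and -0.105 m), for 0.1 s.
2. the caul is pressed home, flat and square on the stop, so that the stop feels 2 to 15 N, for 0.4 s ((x of pad_c0 in the frame of caul_mid between 0.062 and 0.066 m or x of pad_c0 in the frame of caul_mid between -0.066 and -0.062 m) and y of caul_mid in the frame of stop between -0.0075 and 0.0075 m and z of caul_mid in the frame of stop between 0.013 and 0.024 m and angle between the x axis of caul_mid and the x axis of stop, either way round below 0.05 rad and angle between the z axis of caul_mid and the z axis of stop, either way round below 0.04 rad and contact force between caul and stop between 2 and 15 N), for 0.4 s.
At the end, for the whole second after the job is handed in: the striped caul rests flat on the deck between the rails, its end within 2 mm of the stop's cork pad and square to it within 3 degrees, still and released ((x of pad_c0 in the frame of caul_mid between 0.062 and 0.066 m or x of pad_c0 in the frame of caul_mid between -0.066 and -0.062 m) and y of caul_mid in the frame of stop between -0.0075 and 0.0075 m and z of caul_mid in the frame of stop between 0.013 and 0.024 m and angle between the x axis of caul_mid and the x axis of stop, either way round below 0.05 rad and angle between the z axis of caul_mid and the z axis of stop, either way round below 0.04 rad and linear speed of caul below 0.005 m/s); the robot touches nothing.
It fails at once if the caul is pressed on the stop with more than 15 N (contact force between caul and stop above 15 N).
It fails at once if the robot pushes on the stop with more than 5 N (contact force between any of the arm, the fingers and stop above 5 N).
It fails at once if another thing on the bench is moved by more than 15 mm (distance of any of plain1_mid, plain2_mid, square, scraper, glue, mallet from where it was at the start of the episode above 0.015 m).
It also fails if it takes over 64 s, if anything falls off the work surface, if the arm or the gripper's body presses on something with over 40 N, if the wrist force passes 120 N, or if a joint passes its speed limit or range.

## Working session

There is one attempt and no reset: what is moved stays moved. The work goes in short steps, Python scripts to look and compute and a shell command to move; the robot and the scene stay as the last step left them, time stands still between calls to the robot, and variables do not carry over. Pictures are saved under pics/ and viewed, about 8 in all and at most 12, crops included, and the job is handed in when it is done.

```bash
ls; mkdir -p pics; cat > h.py <<'E'
from cell import *
import numpy as np, cv2
from scipy.spatial.transform import Rotation as Ro
def ray(c,px,z):
    R=np.array(c["rotation"]); 
    if R.shape!=(3,3): print("rot",R)
    d=R@np.array([(px[1]-c["cx"])/c["fx"],(px[0]-c["cy"])/c["fy"],1.])
    e=np.array(c["eye"]); return e+d*(z-e[2])/d[2]
def proj(c,p):
    q=np.array(c["rotation"]).T@(np.array(p)-np.array(c["eye"])); return np.array([c["fy"]*q[1]/q[2]+c["cy"],c["fx"]*q[0]/q[2]+c["cx"]])
E
python3 - <<'E'
from h import *
Z=dict(caul_mid=.018,ramp=0,bar_mid=.095,stop=.06,plain1_mid=.018,plain2_mid=.018,square=0,scraper=0,glue=0,mallet=0)
for n in("scene","top"):
    c=read_camera(n); cv2.imwrite(f"pics/{n}0.png",c["img"]); print(n,c["eye"],np.round(c["rotation"],3).tolist(),c["fx"])
    for l,z in Z.items():
        for d in place_of(n,l)[:4]: print(l,round(d["conf"],2),np.round(d["at"]),np.round(ray(c,d["at"],z),3))
print(observe())
E
```

```text
pics
scene [1.14853621 0.09501698 1.02532625] [-2.554, 0.014, 1.578] 371.46263181213044
rot [-2.55420394  0.01417064  1.57783491]Traceback (most recent call last):
  File "<stdin>", line 6, in <module>
  File "h.py", line 8, in ray
    e=np.array(c["eye"]); return e+d*(z-e[2])/d[2]
                                              ~^^^
IndexError: invalid index to scalar variable.
```

```bash
cat > h.py <<'E'
from cell import *
import numpy as np, cv2
from scipy.spatial.transform import Rotation as Ro
def rot(c): return Ro.from_euler("xyz",c["rotation"]).as_matrix()
def ray(c,px,z):
    d=rot(c)@np.array([(px[1]-c["cx"])/c["fx"],(px[0]-c["cy"])/c["fy"],1.])
    e=np.array(c["eye"]); return e+d*(z-e[2])/d[2]
def proj(c,p):
    q=rot(c).T@(np.array(p)-np.array(c["eye"])); return np.array([c["fy"]*q[1]/q[2]+c["cy"],c["fx"]*q[0]/q[2]+c["cx"]])
E
python3 - <<'E'
from h import *
Z=dict(caul_mid=.018,ramp=0,bar_mid=.095,stop=.06,plain1_mid=.018,plain2_mid=.018,square=0,scraper=0,glue=0,mallet=0)
ims=[]
for n in("scene","top"):
    c=read_camera(n); cv2.imwrite(f"pics/{n}0.png",c["img"]); print(n,c["eye"],c["rotation"],c["fx"])
    for l,z in Z.items():
        for d in place_of(n,l)[:4]: print(l,round(d["conf"],2),np.round(d["at"]),np.round(ray(c,d["at"],z),3))
print(observe())
E
```

```text
scene [1.14853621 0.09501698 1.02532625] [-2.55420394  0.01417064  1.57783491] 371.46263181213044
caul_mid 0.77 [160. 236.] [ 0.293 -0.203  0.018]
caul_mid 0.76 [262. 316.] [0.683 0.082 0.018]
caul_mid 0.76 [279. 362.] [0.738 0.216 0.018]
caul_mid 0.57 [179. 372.] [0.379 0.272 0.018]
ramp 0.84 [246. 251.] [ 0.623 -0.118  0.   ]
bar_mid 0.56 [247. 234.] [ 0.674 -0.146  0.095]
stop 0.64 [275. 224.] [ 0.745 -0.174  0.06 ]
plain1_mid 0.91 [189. 326.] [0.42  0.113 0.018]
plain1_mid 0.39 [277. 224.] [ 0.733 -0.184  0.018]
plain2_mid 0.87 [221. 383.] [0.544 0.292 0.018]
square 0.67 [271. 418.] [0.706 0.382 0.   ]
square 0.22 [299. 313.] [0.791 0.075 0.   ]
scraper 0.9 [177. 177.] [ 0.355 -0.405  0.   ]
glue 0.87 [300. 314.] [0.792 0.076 0.   ]
glue 0.57 [273. 418.] [0.713 0.382 0.   ]
mallet 0.86 [218. 465.] [0.521 0.56  0.   ]
top [0.34680013 0.05651808 1.31038558] [-2.99182647e+00 -2.95025337e-03 -1.56357883e+00] 411.95015795960904
caul_mid 0.94 [274. 399.] [ 0.309 -0.191  0.018]
caul_mid 0.87 [141. 273.] [0.729 0.209 0.018]
caul_mid 0.81 [250. 245.] [0.378 0.286 0.018]
caul_mid 0.57 [156
[... 551 characters left out ...]
0.537 0.293 0.   ]
{'time': 1.2, 'qpos': array([ 1.04899700e+00,  3.42005753e-01,  1.52410119e+00,  1.01279583e-05,
        1.27540720e+00, -1.45998838e-01]), 'qvel': array([ 1.40011994e-03,  3.02009884e-04,  3.03651262e-03, -8.04306835e-05,
       -4.80661279e-04,  1.84699467e-04]), 'joint_efforts': array([ 2.06644712e-03, -4.31141317e+01, -2.44479865e+01,  7.18505471e-02,
        4.83830692e-02,  2.16290977e-05]), 'tool_pos': array([0.19266826, 0.48838649, 0.2267371 ]), 'tool_rot': array([3.14151356e+00, 1.83602192e-06, 2.76578921e+00]), 'contact_force': array([-0.29011503,  0.20089044,  0.09335588]), 'torque': array([-0.04421742,  0.03484182,  0.02151235]), 'opening': 0.09180154875206119}
```

View pics/scene0.png

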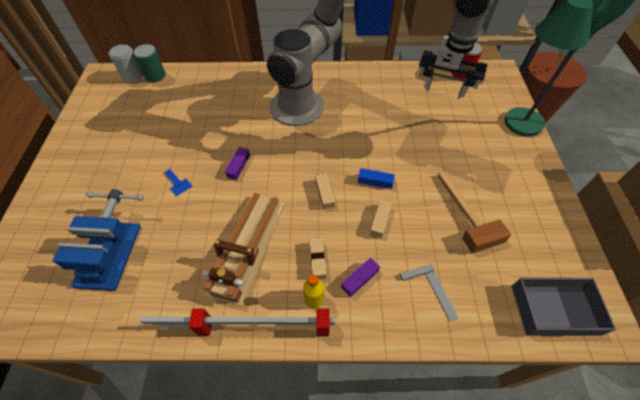

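View pics/top0.png

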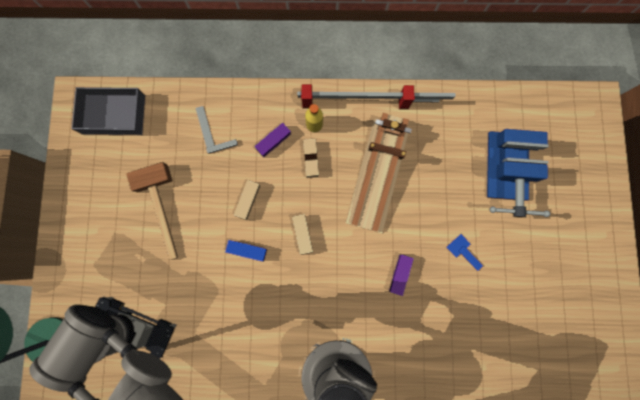

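Candidates for caul_mid in the top picture: striped maple (156,311), purple (141,273) and (274,399), blue (250,245). Only the one at (156,311), scene (258,317), is maple with a dark stripe. I'll confirm it in an enlarged crop and measure the jig.

```bash
python3 - <<'E'
from h import *
t=cv2.imread("pics/top0.png");s=cv2.imread("pics/scene0.png")
a=cv2.resize(t[105:240,285:425],None,fx=4,fy=4,interpolation=cv2.INTER_CUBIC)
b=cv2.resize(s[185:310,200:335],None,fx=4,fy=4,interpolation=cv2.INTER_CUBIC)
cv2.imwrite("pics/ta.png",a);cv2.imwrite("pics/sb.png",b)
E
```

```text
(no output)
```

View pics/ta.png

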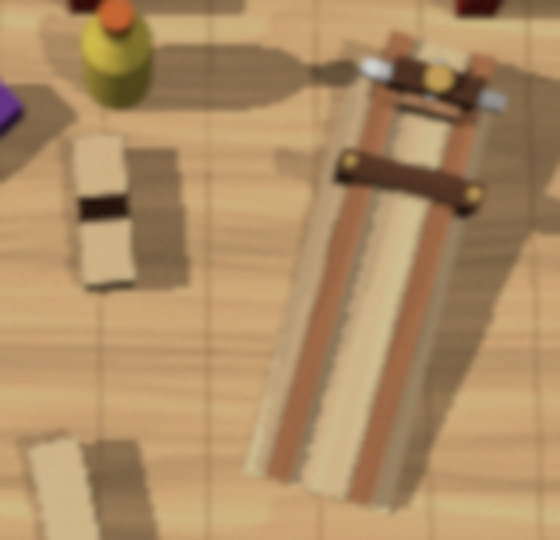

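View pics/sb.png

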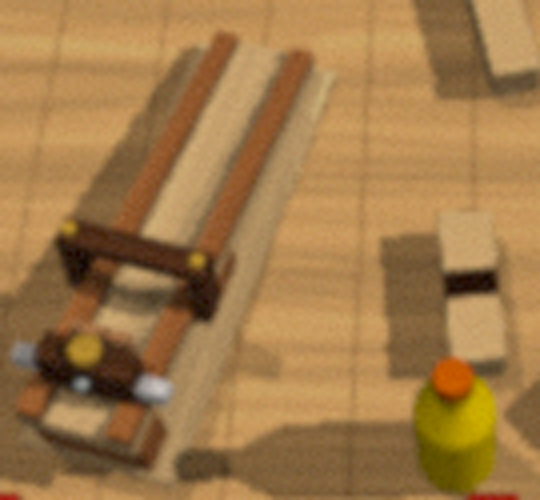

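The crops confirm it: a maple caul with a dark stripe, in the top picture at (157,311). The jig's low end is near (226,368), the bar at (150,388) and the stop at (127,393). Next I fit the jig and caul poses.

```bash
cat > fit.py <<'E'
from h import *
from scipy.optimize import minimize, least_squares
cs={}
for n in("top","scene"): cs[n]=read_camera(n)
def W(p,q): # p=(x,y,yaw), q points local
    q=np.atleast_2d(q).astype(float);c,s=np.cos(p[2]),np.sin(p[2])
    return np.c_[p[0]+c*q[:,0]-s*q[:,1],p[1]+s*q[:,0]+c*q[:,1],q[:,2]]
def pix(c,P): return np.array([proj(c,x)[::-1] for x in P])
dk=lambda x:.0433+x*np.tan(np.radians(8))
def hullmask(m,P,sh):
    h=cv2.convexHull(P.astype(np.float32))[:,0]; cv2.fillPoly(m,[np.round((h+.5)*4*16-8).astype(np.int32)],255,cv2.LINE_AA,4)
masks={}
for n,c in cs.items():
    im=cv2.resize(c["img"],None,fx=4,fy=4,interpolation=cv2.INTER_CUBIC).astype(int)
    B,G,R=im[...,0],im[...,1],im[...,2]
    masks[n]=((R-G>45)&(R<200)&(G<130)).astype(np.uint8)
def cost(p):
    tot=0
    for n,c in cs.items():
        m=np.zeros(masks[n].shape,np.uint8)
        for s in(-1,1):
            P=W(p,[[x,s*y,dk(x)+h] for x in(-.18,.035) for y in(.024,.042) for h in(0,.008)]);hullmask(m,pix(c,P),0)
        # outside window: box around channel region x<.035
        w=np.zeros_like(m);P=W(p,[[x,y,dk(x)] for x in(-.21,.035) for y in(-.07,.07)]);hullmask(w,pix(c,P),0)
        w=(w>0)|(m>0); a=m[w]/255.;b=masks[n][w]
        tot+=1-np.minimum(a,b).sum()/np.maximum(a,b).sum()
    return tot
if __name__=="__main__":
    best=min((cost((.61,-.13,y)) ,y) for y in np.arange(-.5,.1,.05)); print(best)
    r=minimize(cost,[.61,-.13,best[1]],method="Nelder-Mead",options=dict(initial_simplex=[[.61,-.13,best[1]],[.64,-.13,best[1]],[.61,-.11,best[1]],[.61,-.13,best[1]+.1]],xatol=1e-4,fatol=1e-4))
    p=r.x;print("ramp",p,r.fun)
    for n,c in cs.items(): 
        print(n,"bar px",proj(c,W(p,[.06-.044*np.sin(.14),0,dk(.06)+.044*1.0])[0]))
        b=cv2.resize(c["img"],None,fx=4,fy=4,interpolation=cv2.INTER_CUBIC)
        for s in(-1,1):
            for q in([-.18,.18],):
                for y in(.024,.042):
                    L=pix(c,W(p,[[x,s*y,dk(x)+.008] for x in q]));cv2.polylines(b,[np.round(L*4+1.5).astype(int)],False,(0,255,0),1)
        cs[n]["o"]=b
    # caul: corners top face (top camera crop px) + scene
    t=np.array([[72,137],[125,134],[133,279],[83,284]])
    t=(t+.5)/4-.5+[285,105]
    P=np.array([ray(cs["top"],q[::-1],.036) for q in t]);print("caul top cam",P.round(4).tolist(),P.mean(0))
    s=np.array([[440,212],[492,212],[504,362],[450,362]]);s=(s+.5)/4-.5+[200,185]
    P2=np.array([ray(cs["scene"],q[::-1],.036) for q in s]);print("scene",P2.round(4).tolist(),P2.mean(0))
    for n,st in(("top",[103,207]),("scene",[470,281])):
        o=[285,105] if n=="top" else [200,185]
        q=(np.array(st)+.5)/4-.5+o;print(n,"stripe",ray(cs[n],q[::-1],.036))
    m=(P.mean(0)+P2.mean(0))/2; 
    d=(P[0]+P[1]-P[2]-P[3])+(P2[2]+P2[3]-P2[0]-P2[1]);y=np.arctan2(d[1],d[0]);print("caul",m,y,np.linalg.norm(d)/4)
    for n in cs:
        L=pix(cs[n],W((m[0],m[1],y),[[a*.06,b*.02,.036] for a,b in((1,1),(1,-1),(-1,-1),(-1,1))]))
        cv2.polylines(cs[n]["o"],[np.round(L*4+1.5).astype(int)],True,(255,0,255),1)
    A=cs["top"]["o"][420:960,1140:1540];B=cs["scene"]["o"][740:1240,800:1200];B=np.vstack([B,np.zeros((40,400,3),np.uint8)])
    cv2.imwrite("pics/fit.png",np.hstack([A,B]))
E
python3 fit.py
```

```text
(np.float64(0.6373785801812958), np.float64(-0.30000000000000004))
ramp [ 0.61976346 -0.13185867 -0.26470116] 0.5742491419470636
top bar px [152.69978819 386.3563287 ]
scene bar px [245.93325661 234.38555311]
caul top cam [[0.7311, 0.1112, 0.036], [0.7339, 0.0689, 0.036], [0.6156, 0.0615, 0.036], [0.6113, 0.1009, 0.036]] [0.6729645  0.08562962 0.036     ]
scene [[0.6132, 0.0628, 0.036], [0.6132, 0.102, 0.036], [0.7336, 0.1099, 0.036], [0.7336, 0.0716, 0.036]] [0.67339671 0.086565   0.036     ]
top stripe [0.67378259 0.08581611 0.036     ]
scene stripe [0.67042466 0.08558804 0.036     ]
caul [0.67318061 0.08609731 0.036     ] 0.07153833381303805 0.12002378631943877
```

View pics/fit.png

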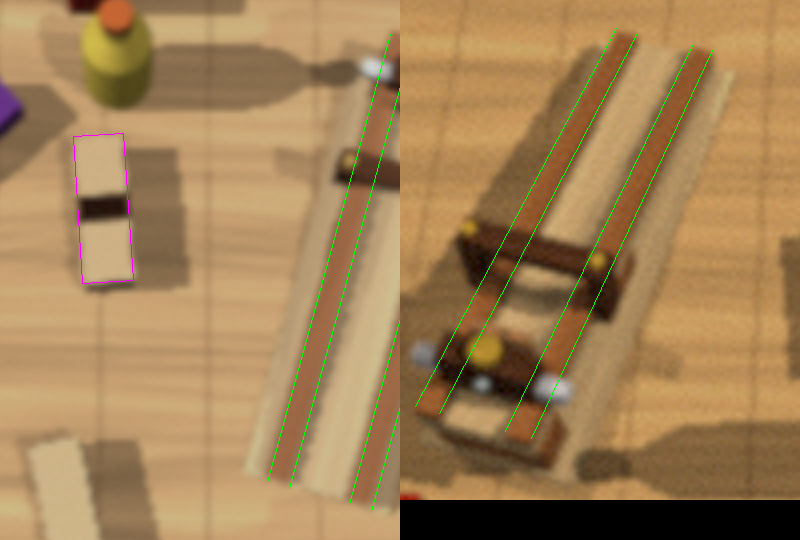

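The caul outline fits. The jig's yaw is slightly off, so I refit it from the rail corners I read off the crops.

```bash
cat > fit2.py <<'E'
from fit import *
def src(q,o): return (np.array(q)+.5)/4-.5+o
obs={"top":([285,105],[(-.18,.042,268,473),(-.18,.024,296,480),(-.18,-.024,347,497),(-.18,-.042,375,503),(.18,.042,391,33),(.18,.024,413,38),(.18,-.024,471,55),(.18,-.042,496,60)]),
"scene":([200,185],[(-.18,-.042,218,33),(-.18,-.024,238,37),(-.18,.024,292,50),(-.18,.042,313,54),(.18,-.042,20,407),(.18,-.024,43,414),(.18,.024,108,431),(.18,.042,132,438)])}
def res(p,n=None):
    r=[]
    for k,(o,L) in obs.items():
        if n and k!=n: continue
        for x,y,u,v in L: r+=list(proj(cs[k],W(p,[x-.001,y,dk(x)+.008])[0])[::-1]-src([u,v],o))
    return np.array(r)
for n in(None,"top","scene"):
    r=least_squares(res,[.61,-.13,-.25],args=(n,));print(n,r.x.round(4),np.abs(r.fun).max().round(2),r.fun.round(1).tolist())
    if n is None:p=r.x
c8,s8=np.cos(np.radians(8)),np.sin(np.radians(8))
for n,c in cs.items():
    b=cv2.resize(c["img"],None,fx=4,fy=4,interpolation=cv2.INTER_CUBIC)
    for y in(-.042,-.024,.024,.042):
        L=pix(c,W(p,[[x,y,dk(x)+.008] for x in(-.18,.18)]));cv2.polylines(b,[np.round(L*4+1.5).astype(int)],False,(0,255,0),1)
    for x,h,col in((.05,.056,(255,255,0)),(.07,.056,(255,255,0)),(.13,.038,(255,0,255)),(.11,.038,(255,0,0))):
        L=pix(c,W(p,[[x-h*s8,y,dk(x)+h*c8] for y in(-.022,.022)]));cv2.polylines(b,[np.round(L*4+1.5).astype(int)],False,col,1)
    cs[n]["o"]=b
A=cs["top"]["o"][420:960,1340:1740];B=cs["scene"]["o"][740:1280,800:1200]
cv2.imwrite("pics/fit2.png",np.hstack([A,B]))
E
python3 fit2.py
```

```text
None [ 0.6233 -0.1316 -0.2629] 1.79 [-0.4, 1.4, -1.8, 1.2, 0.3, 1.1, -1.1, 1.1, -0.4, -0.7, -0.3, -0.4, 0.1, -0.7, -0.6, -0.5, -0.5, -0.6, -0.3, -0.5, -0.1, -0.7, -0.1, -0.5, -1.2, 0.7, -0.8, 0.7, -0.5, 1.0, -0.2, 0.9]
top [ 0.6244 -0.1332 -0.2638] 1.32 [0.1, 1.1, -1.3, 0.9, 0.8, 0.7, -0.6, 0.8, 0.2, -1.0, 0.2, -0.7, 0.6, -1.0, -0.0, -0.8]
scene [ 0.6224 -0.1303 -0.2633] 0.88 [-0.0, -0.9, 0.1, -0.7, 0.4, -0.9, 0.3, -0.7, -0.7, 0.4, -0.3, 0.4, 0.1, 0.7, 0.4, 0.6]
```

View pics/fit2.png

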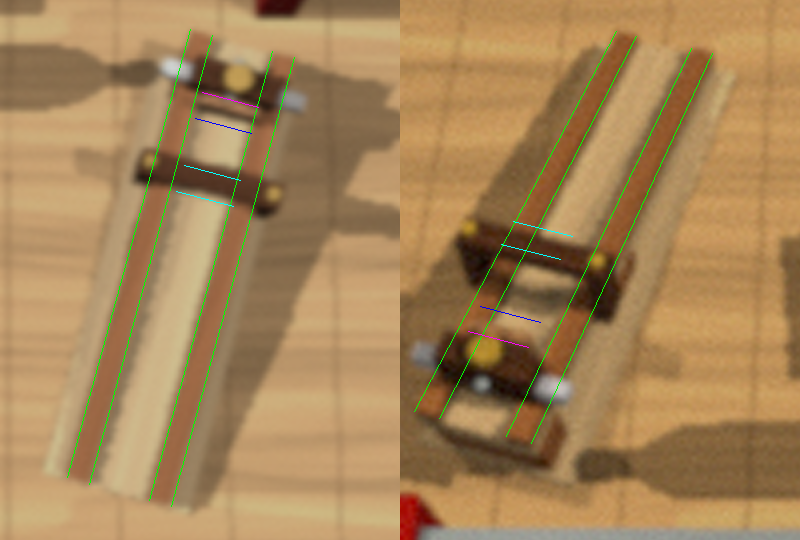

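Residuals are at most 1.8 px (about 5 mm at worst corner, about 2 mm on average), and the two cameras agree on the jig within 3 mm. I start moving: turn and travel to above the caul.

```bash
cat > go.py <<'E'
import sys
from h import *
# go.py x y z yaw : remaining shift in tool axes AFTER turning by 'turn'
def show(x,y,z,yaw):
    s=observe();p=np.array(s["tool_pos"]);R=Ro.from_euler("xyz",s["tool_rot"])
    turn=-(((yaw-s["tool_rot"][2])+np.pi)%(2*np.pi)-np.pi)
    d=Ro.from_euler("xyz",[np.pi,0,yaw]).inv().apply(np.array([x,y,z])-p)
    print("t",round(s["time"],2),"turn",round(turn,3),"shift mm",(d*1000).round(1),"pos",p.round(4),"rot",np.round(s["tool_rot"],4),"F",np.round(s["contact_force"],2),"open",round(s["opening"],4))
# jig frame: x (level), y, height above deck -> world
J=(.6233,-.1316,-.263)
def jig(x,y,h):
    c,s=np.cos(J[2]),np.sin(J[2]);return J[0]+c*x-s*y,J[1]+s*x+c*y,.0433+x*np.tan(np.radians(8))+h
if __name__=="__main__":
    a=[float(v) for v in sys.argv[2:]]
    if sys.argv[1]=="w": show(*a)
    else: show(*jig(*a[:3]),J[2]+np.pi)
E
python3 -c "
import cell;print(cell.grip_point_offset)"
python3 -m inch '[[[0,0,0,-0.149],[0,0,0,-0.149],[0,0,0,-0.149],[-42,-40,0,0],[-42,-40,0,0],[-42,-40,0,0],[-42,-40,0,0],[-42,-40,0,0],[-42,-40,0,0],[-42,-40,0,0]]]' -1
python3 go.py w .673 .086 .012 3.213
```

```text
0.0188
time: 2.65
tool_pos: [0.5072, 0.2286, 0.2269]
tool_rot: [3.141, 0.0, -3.071]
contact_force: [1.0, 1.0, -0.1]
opening: 0.0917
t 2.65 turn -0.0 shift mm [-155.2 -154.1  214.9] pos [0.5072 0.2286 0.2269] rot [ 3.1413e+00  4.0000e-04 -3.0705e+00] F [ 1.03  0.98 -0.07] open 0.0917
```

```bash
python3 -m inch '[[[-40,-40,0,0],[-40,-40,0,0],[-40,-40,0,0],[-35,-34,40,0],[0,0,50,0],[0,0,50,0],[0,0,50,0],[0,0,15,0],[0,0,10,0],[0,0,0,0]]]' 
python3 go.py w .673 .086 .012 3.213
```

```text
time: 3.9
tool_pos: [0.6719, 0.0878, 0.0132]
tool_rot: [-3.142, 0.002, -3.07]
contact_force: [0.7, 0.5, -0.1]
opening: 0.0919
t 3.9 turn -0.0 shift mm [-1.  -1.9  1.2] pos [0.6719 0.0878 0.0132] rot [-3.1416e+00  1.8000e-03 -3.0703e+00] F [ 0.71  0.53 -0.07] open 0.0919
```

```bash
python3 -m inch '[[[0,-2,0,0],[0,0,0,0],[0,0,0,0],[0,0,0,0],[0,0,0,0],[0,0,0,0],[0,0,0,0],[0,0,0,0]]]' 0.9 20
python3 -m inch '[[[0,0,-30,0],[0,0,-50,0],[0,0,-50,0],[0,0,-30,0],[0,0,0,0.131],[0,0,0,0.131],[0,0,0,0.065],[0,0,0,0]]]'
python3 go.py j -.09 0 .1
```

```text
time: 4.9
tool_pos: [0.6712, 0.0858, 0.0121]
tool_rot: [3.141, 0.0, -3.07]
contact_force: [-0.1, -1.1, -0.3]
opening: 0.0395
time: 5.9
tool_pos: [0.671, 0.0857, 0.1717]
tool_rot: [-3.141, -0.001, 2.886]
contact_force: [0.2, 0.6, -1.7]
opening: 0.0396
t 5.9 turn 0.008 shift mm [  79.5 -222.3   41.1] pos [0.671  0.0857 0.1717] rot [-3.1414e+00 -7.0000e-04  2.8865e+00] F [ 0.21  0.58 -1.71] open 0.0396
```

```bash
python3 -m inch '[[[20,-55,0,0.008],[20,-55,0,0],[20,-55,0,0],[19.5,-57,0,0],[0,0,41,0],[0,0,0,0],[0,0,0,0],[0,0,0,0]]]'
python3 go.py j -.09 0 .02
python3 - <<'E'
from h import *
ims=[]
for n,o in(("top",(110,300)),("scene",(180,170))):
    c=read_camera(n);ims.append(cv2.resize(c["img"][o[0]:o[0]+140,o[1]:o[1]+130],None,fx=3,fy=3,interpolation=cv2.INTER_CUBIC))
cv2.imwrite("pics/above.png",np.hstack(ims))
E
```

```text
time: 6.9
tool_pos: [0.5381, -0.1077, 0.1324]
tool_rot: [-3.141, 0.002, 2.879]
contact_force: [0.7, 0.3, -2.4]
opening: 0.0399
t 6.9 turn 0.001 shift mm [ 1.5 -0.9 81.7] pos [ 0.5381 -0.1077  0.1324] rot [-3.1415e+00  2.4000e-03  2.8794e+00] F [ 0.73  0.26 -2.43] open 0.0399
```

View pics/above.png

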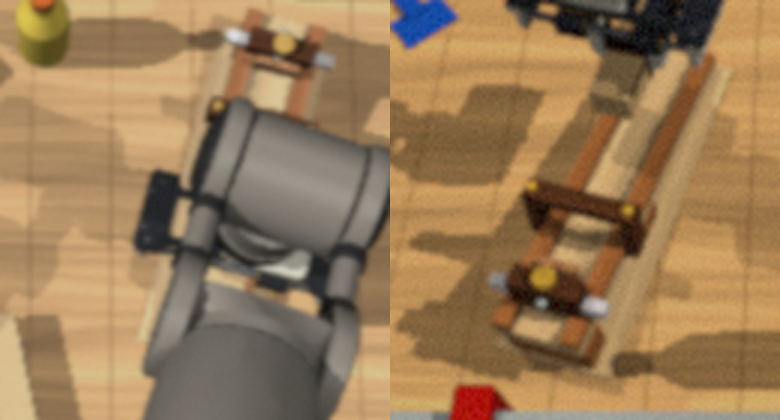

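```bash
python3 -m inch '[[[1,-1,35,0],[0,0,34,0],[0,0,0,0],[0,0,0,0]]]'
python3 go.py j -.09 0 .02
python3 - <<'E'
from h import *
from go import jig
c=read_camera("scene")
o=(185,205);k=8
b=cv2.resize(c["img"][o[0]:o[0]+70,o[1]:o[1]+80],None,fx=k,fy=k,interpolation=cv2.INTER_CUBIC)
P=lambda p:tuple(int(v) for v in np.round((proj(c,p)[::-1]-[o[1],o[0]]+.5)*k-.5))
for y in(.024,-.024,.042,-.042): cv2.line(b,P(jig(-.18,y,.008)),P(jig(.05,y,.008)),(0,255,0),1)
h=.0123
for y in(.02,-.02): cv2.line(b,P(np.array(jig(-.09,0,.036+.0)) if 0 else (*jig(-.03,y,0)[:2],observe()["tool_pos"][2]+.024)),P((*jig(-.03,y,0)[:2],observe()["tool_pos"][2]-.012)),(255,0,255),1)
cv2.imwrite("pics/low.png",b)
E
```

```text
time: 7.5
tool_pos: [0.5367, -0.109, 0.0634]
tool_rot: [-3.142, 0.002, 2.878]
contact_force: [-0.3, 1.1, -0.9]
opening: 0.0401
t 7.5 turn -0.0 shift mm [ 0.5  0.6 12.8] pos [ 0.5367 -0.109   0.0634] rot [-3.1415e+00  2.1000e-03  2.8783e+00] F [-0.28  1.11 -0.87] open 0.0401
```

View pics/low.png

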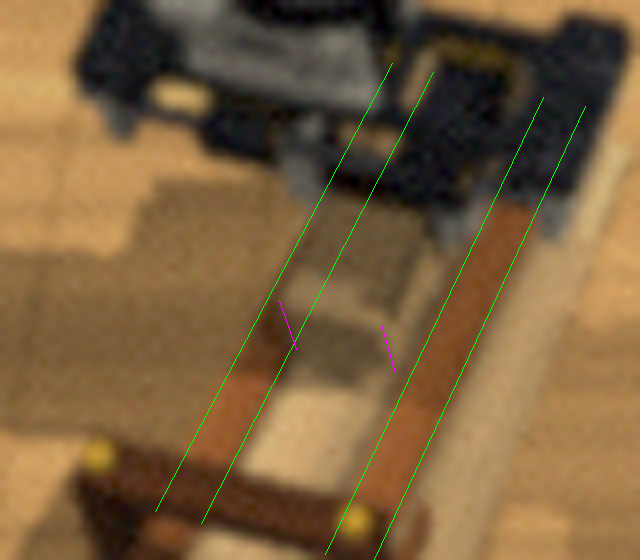

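```bash
python3 - <<'E'
from h import *
from go import jig
c=read_camera("scene")
o=(185,205);k=8
hs=cv2.resize(c["img"],None,fx=k,fy=k,interpolation=cv2.INTER_CUBIC).astype(float)
# sample across jig y at rail-top height, redness R/G
for x in(-.06,-.01,.0,.02,.09):
    ys=np.arange(-.05,.051,.002);v=[]
    for y in ys:
        p=proj(c,jig(x,y,.008));u=(p+.5)*k-.5
        a=hs[int(round(u[0])),int(round(u[1]))];v.append(a[2]/max(a[1],1)*100)
    print(x,[int(q) for q in v])
c0=cv2.imread("pics/top0.png");t=read_camera("top");hs=cv2.resize(c0,None,fx=k,fy=k,interpolation=cv2.INTER_CUBIC).astype(float)
for x in(-.15,-.09,-.03,.02,.09):
    v=[]
    for y in ys:
        u=(proj(t,jig(x,y,.008))+.5)*k-.5;a=hs[int(round(u[0])),int(round(u[1]))];v.append(int(a[2]/max(a[1],1)*100))
    print("top",x,v)
c0=cv2.imread("pics/scene0.png");hs=cv2.resize(c0,None,fx=k,fy=k,interpolation=cv2.INTER_CUBIC).astype(float)
for x in(-.15,-.09,-.03,.02,.09):
    v=[]
    for y in ys:
        u=(proj(c,jig(x,y,.008))+.5)*k-.5;a=hs[int(round(u[0])),int(round(u[1]))];v.append(int(a[2]/max(a[1],1)*100))
    print("scene0",x,v)
E
```

```text
-0.06 [132, 129, 128, 130, 132, 136, 131, 126, 124, 126, 123, 121, 121, 122, 124, 123, 122, 123, 125, 124, 122, 123, 126, 125, 123, 127, 129, 125, 120, 120, 124, 122, 121, 126, 129, 127, 136, 149, 158, 160, 156, 159, 168, 175, 177, 170, 150, 132, 127, 120, 120]
-0.01 [129, 131, 139, 144, 153, 165, 168, 164, 159, 162, 163, 161, 160, 153, 137, 126, 122, 120, 120, 121, 121, 121, 122, 123, 122, 123, 121, 121, 122, 121, 123, 123, 123, 122, 120, 122, 133, 146, 156, 161, 160, 165, 168, 168, 166, 162, 149, 133, 125, 123, 123]
0.0 [129, 132, 136, 144, 152, 157, 162, 166, 164, 164, 168, 172, 169, 152, 135, 127, 121, 119, 119, 119, 120, 121, 123, 123, 123, 123, 123, 124, 123, 121, 122, 123, 123, 124, 125, 128, 140, 151, 162, 166, 167, 165, 162, 163, 167, 161, 148, 135, 129, 124, 119]
0.02 [128, 128, 133, 139, 146, 152, 164, 169, 168, 168, 174, 165, 159, 151, 139, 126, 121, 121, 121, 121, 122, 122, 122, 124, 123, 123, 123, 124, 122, 121, 123, 122, 123, 123, 125, 127, 135, 148, 159, 161, 160, 167, 169, 167, 165, 160, 148, 139, 134, 133, 132]
0.09 [136, 133, 137, 144, 157, 162, 162, 164, 164, 164,
[... 2176 characters left out ...]
120, 119, 120, 123, 123, 124, 122, 122, 122, 122, 123, 122, 123, 124, 124, 123, 123, 126, 134, 146, 156, 163, 166, 161, 165, 167, 166, 160, 153, 139, 126, 122, 121]
scene0 0.02 [132, 134, 137, 140, 148, 156, 166, 166, 166, 166, 161, 165, 162, 154, 140, 128, 125, 122, 120, 119, 120, 123, 126, 126, 122, 123, 125, 124, 123, 122, 124, 123, 121, 124, 127, 127, 131, 140, 155, 164, 164, 165, 163, 164, 169, 165, 153, 139, 133, 131, 133]
scene0 0.09 [132, 129, 137, 146, 157, 166, 166, 157, 161, 166, 161, 165, 166, 148, 132, 124, 120, 120, 122, 121, 120, 122, 121, 121, 121, 123, 124, 125, 124, 123, 124, 125, 124, 122, 123, 128, 135, 151, 164, 169, 171, 168, 169, 164, 162, 160, 150, 138, 125, 123, 124]
```

The rail edges fall at ±24 and ±42 mm in the fitted frame at every station, so the jig fit is good to about 1 mm. Lowering to touch.

```bash
python3 -m inch '[[[0,0,8,0],[0,0,0,0],[0,0,2,0],[0,0,0,0]]]'; python3 -m inch '[[[0,0,2,0],[0,0,0,0]]]'; python3 -m inch '[[[0,0,2,0],[0,0,0,0]]]'
python3 go.py j -.09 0 .02
```

```text
time: 8.15
tool_pos: [0.5357, -0.1088, 0.0519]
tool_rot: [3.141, -0.0, 2.878]
contact_force: [-0.5, 0.5, -1.6]
opening: 0.0399
time: 8.4
tool_pos: [0.5357, -0.1087, 0.0502]
tool_rot: [3.141, 0.0, 2.878]
contact_force: [-0.7, 1.7, 1.0]
opening: 0.0403
time: 8.65
tool_pos: [0.5355, -0.1085, 0.0481]
tool_rot: [3.141, -0.001, 2.878]
contact_force: [-1.9, 2.0, 2.6]
opening: 0.0399
t 8.65 turn -0.001 shift mm [-0.8  0.5 -2.6] pos [ 0.5355 -0.1085  0.0481] rot [ 3.1413e+00 -5.0000e-04  2.8780e+00] F [-1.93  2.    2.57] open 0.0399
```

```bash
python3 -m inch '[[[0,0,0,0],[0,0,1.5,0],[0,0,1.5,0],[0,0,1.5,0],[0,0,0,0]]]' - 3
python3 go.py j -.09 0 .012
```

```text
time: 9.28
tool_pos: [0.5358, -0.1089, 0.0434]
tool_rot: [3.142, 0.0, 2.878]
contact_force: [1.0, 0.5, -0.9]
opening: 0.0398
t 9.28 turn -0.001 shift mm [-0.4  0.8  0.7] pos [ 0.5358 -0.1089  0.0434] rot [3.1415 0.     2.8777] F [ 1.    0.49 -0.87] open 0.0398
```

```bash
python3 -m inch '[[[0,0,0,0],[0,0,0,0],[0,0,0,0],[0,0,0,0],[0,0,-20,0],[0,0,-50,0],[40,0,-60,0],[60,0,0,0],[0,0,0,0],[0,0,0,0]]]' -1
python3 go.py j -.138 0 .013
python3 - <<'E'
from h import *
o=(180,200);k=6
c=read_camera("scene");cv2.imwrite("pics/laid_full.png",c["img"])
b=cv2.resize(c["img"][o[0]:o[0]+80,o[1]:o[1]+90],None,fx=k,fy=k,interpolation=cv2.INTER_CUBIC)
cv2.imwrite("pics/laid.png",b)
print(place_of("scene","caul_mid")[:4])
E
```

```text
time: 10.52
tool_pos: [0.4451, -0.0844, 0.1661]
tool_rot: [-3.141, 0.002, 2.878]
contact_force: [0.1, -0.5, 1.0]
opening: 0.0917
t 10.53 turn -0.001 shift mm [-46.4   0.8 129.2] pos [ 0.4451 -0.0844  0.1661] rot [-3.1415e+00  2.0000e-03  2.8777e+00] F [ 0.09 -0.49  0.96] open 0.0917
[{'at': [178.6, 375.2], 'conf': 0.92}, {'at': [277.2, 362.3], 'conf': 0.88}, {'at': [163.8, 235.9], 'conf': 0.68}, {'at': [215.5, 255.6], 'conf': 0.64}]
```

View pics/laid.png

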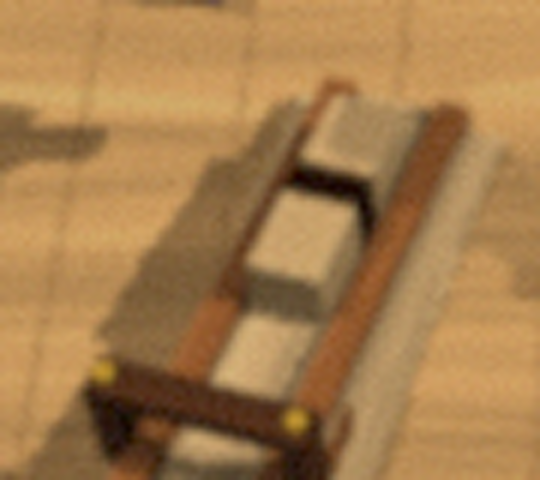

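It lies in the channel between the rails, short of the bar, with its front top edge around (300,265) in the crop and the stripe around (335,185). Measuring it.

```bash
python3 - <<'E'
from h import *
from go import jig,J
c=read_camera("scene")
def inv(q,o=(180,200),k=6,h=.036):
    u=(np.array(q)+.5)/k-.5+[o[1],o[0]];x=-.1
    for _ in range(5):
        w=ray(c,u[::-1],jig(x,0,h)[2]);d=w[:2]-J[:2];cs,s=np.cos(J[2]),np.sin(J[2]);x=cs*d[0]+s*d[1];y=-s*d[0]+cs*d[1]
    return round(x*1e3,1),round(y*1e3,1)
for n,q in dict(stripe=(332,184),frontL=(246,262),frontR=(323,284),backL=(345,95),backR=(425,112)).items(): print(n,inv(q))
E
```

```text
stripe (np.float64(-92.8), np.float64(1.7))
frontL (np.float64(-33.8), np.float64(-20.4))
frontR (np.float64(-31.7), np.float64(21.3))
backL (np.float64(-152.0), np.float64(-14.4))
backR (np.float64(-152.7), np.float64(30.3))
```

```bash
python3 -m inch '[[[-23,0.5,40,0],[-23,0,50,0],[0,0,28,0],[0,0,10,0],[0,0,0,0],[0,0,0,0]]]'
python3 go.py j -.138 0 .0135
```

```text
time: 11.42
tool_pos: [0.4898, -0.0959, 0.0387]
tool_rot: [-3.141, 0.002, 2.878]
contact_force: [-0.2, -0.3, -0.3]
opening: 0.0922
t 11.43 turn -0.001 shift mm [-0.2  0.3  1.3] pos [ 0.4898 -0.0959  0.0387] rot [-3.1415e+00  2.3000e-03  2.8779e+00] F [-0.21 -0.35 -0.31] open 0.0922
```

```bash
python3 -m inch '[[[0,0,1,0],[0,0,0,0],[0,0,0,0],[0,0,0,0],[0,0,0,0],[0,0,0,0],[0,0,0,0],[0,0,0,0]]]' 0.9 15
python3 go.py j -.138 0 .0135
python3 -m inch '[[[-10,0,-1.4,0],[-10,0,-1.4,0],[-10,0,-1.4,0],[0,0,0,0]]]'
python3 go.py j -.108 0 .0135
```

```text
time: 12.42
tool_pos: [0.4888, -0.0956, 0.0366]
tool_rot: [3.142, -0.0, 2.878]
contact_force: [0.2, -0.5, 0.3]
opening: 0.0396
t 12.43 turn -0.001 shift mm [-1.2  0.2 -0.8] pos [ 0.4888 -0.0956  0.0366] rot [ 3.1415e+00 -1.0000e-04  2.8778e+00] F [ 0.19 -0.46  0.28] open 0.0396
time: 12.92
tool_pos: [0.5195, -0.104, 0.041]
tool_rot: [-3.141, 0.003, 2.878]
contact_force: [0.6, -0.5, -0.9]
opening: 0.0397
t 12.93 turn -0.001 shift mm [ 0.6  0.4 -0.6] pos [ 0.5195 -0.104   0.041 ] rot [-3.1415e+00  2.7000e-03  2.8778e+00] F [ 0.65 -0.49 -0.85] open 0.0397
```

```bash
python3 -m inch '[[[-10,0,-1.4,0],[-10,0,-1.4,0],[-10,0,-1.4,0],[-10,0,-1.4,0],[0,0,0,0]]]'
python3 go.py j -.03 0 .0135
```

```text
time: 13.55
tool_pos: [0.5582, -0.1145, 0.0467]
tool_rot: [-3.142, 0.003, 2.878]
contact_force: [1.0, -1.5, -1.7]
opening: 0.0401
t 13.55 turn -0.001 shift mm [-37.3   0.4  -5.9] pos [ 0.5582 -0.1145  0.0467] rot [-3.1415  0.0033  2.8778] F [ 1.05 -1.5  -1.73] open 0.0401
```

```bash
python3 -m inch '[[[-10,0,-1.4,0],[-10,0,-1.4,0],[-10,0,-1.4,0],[-8,0,-1.1,0],[0,0,0,0]]]'
python3 go.py j -.03 0 .0135
python3 - <<'E'
from h import *
o=(195,190);k=7
c=read_camera("scene")
b=cv2.resize(c["img"][o[0]:o[0]+85,o[1]:o[1]+90],None,fx=k,fy=k,interpolation=cv2.INTER_CUBIC)
cv2.imwrite("pics/bar.png",b)
E
```

```text
time: 14.18
tool_pos: [0.5947, -0.1243, 0.052]
tool_rot: [-3.142, 0.003, 2.878]
contact_force: [0.9, -1.4, 1.3]
opening: 0.0402
t 14.18 turn -0.001 shift mm [ 0.4  0.4 -0.6] pos [ 0.5947 -0.1243  0.052 ] rot [-3.1416e+00  3.0000e-03  2.8778e+00] F [ 0.93 -1.36  1.29] open 0.0402
```

View pics/bar.png

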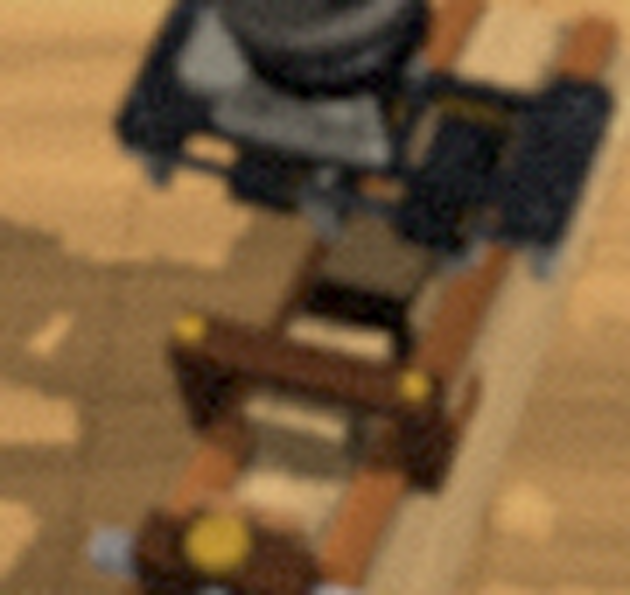

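The caul has its front end under the bar, with the stripe behind it at (355,310) in the crop and the pad still some 25–40 mm ahead. I'll feel forward in small steps.

```bash
cat > f.py <<'E'
from go import *
u=np.array([np.cos(J[2]),np.sin(J[2]),0])
s=observe();d=np.array(s["tool_pos"])-np.array(jig(0,0,0));F=np.array(s["contact_force"])
print("t",round(s["time"],2),"along mm",round(d@u*1e3,2),"Fback",round(-F@u,2),"Flat",round(F@[-u[1],u[0],0],2),"Fz",round(F[2],2),"yaw",s["tool_rot"][2].round(4))
E
python3 f.py
python3 -m inch '[[[-3,0,-0.4,0],[-3,0,-0.4,0],[-3,0,-0.4,0],[0,0,0,0]]]' >/dev/null; python3 f.py
python3 -m inch '[[[-2,0,-0.3,0],[-2,0,-0.3,0],[0,0,0,0]]]' >/dev/null; python3 f.py
python3 -m inch '[[[-2,0,-0.3,0],[-2,0,-0.3,0],[0,0,0,0]]]' >/dev/null; python3 f.py
```

```text
t 14.22 along mm -29.75 Fback -1.53 Flat 0.07 Fz 0.68 yaw 2.8777
t 14.72 along mm -22.61 Fback 4.37 Flat -0.65 Fz 5.21 yaw 2.8778
t 15.1 along mm -18.58 Fback 4.41 Flat 0.29 Fz 5.47 yaw 2.8778
t 15.47 along mm -14.38 Fback 3.97 Flat 0.04 Fz 4.57 yaw 2.8778
```

```bash
python3 go.py j -.014 0 .0135; python3 -m inch '[[[0,0,-0.7,0],[0,0,0,0],[0,0,0,0]]]' >/dev/null; python3 f.py; python3 go.py j -.014 0 .0135
python3 -m inch '[[[-2,0,-0.3,0],[0,0,0,0]]]' >/dev/null; python3 f.py
```

```text
t 15.47 turn -0.001 shift mm [-0.4  0.3 -0.7] pos [ 0.6093 -0.1282  0.0541] rot [ 3.1415e+00 -4.0000e-04  2.8778e+00] F [-3.82  1.07  4.57] open 0.0395
t 15.85 along mm -14.02 Fback -0.66 Flat -0.79 Fz -1.91 yaw 2.8778
t 15.85 turn -0.001 shift mm [-0.   0.3 -0.4] pos [ 0.6097 -0.1283  0.0545] rot [3.1415e+00 2.0000e-04 2.8778e+00] F [ 0.43 -0.94 -1.91] open 0.0399
t 16.1 along mm -11.9 Fback -0.45 Flat -0.63 Fz -1.4 yaw 2.8778
```

Pressing eased off once I lifted 0.7 mm, so vertical stiffness is about 10 N/mm. I lower the grip to 5 N so slip limits the contact force, and advance 1 mm at a time.

```bash
python3 -m inch '[[[-1,0,-0.14,0],[0,0,0,0]]]' - 5 >/dev/null; python3 f.py
for i in 1; do python3 -m inch '[[[-1,0,-0.14,0],[-1,0,-0.14,0],[0,0,0,0]]]' >/dev/null; python3 f.py
python3 -m inch '[[[-1,0,-0.14,0],[-1,0,-0.14,0],[0,0,0,0]]]' >/dev/null; python3 f.py
python3 -m inch '[[[-1,0,-0.14,0],[-1,0,-0.14,0],[0,0,0,0]]]' >/dev/null; python3 f.py; done
```

```text
t 16.35 along mm -11.01 Fback -0.02 Flat -0.4 Fz -1.79 yaw 2.8778
t 16.73 along mm -8.97 Fback -0.6 Flat 0.02 Fz -2.1 yaw 2.8779
t 17.1 along mm -6.98 Fback -0.45 Flat 0.31 Fz -0.43 yaw 2.8778
t 17.48 along mm -5.0 Fback 0.15 Flat 0.29 Fz -0.68 yaw 2.8778
```

```bash
python3 -m inch '[[[-1,0,-0.13,0],[-1,0,-0.13,0],[0,0,0,0]]]' >/dev/null; python3 f.py
python3 -m inch '[[[-1,0,-0.13,0],[-1,0,-0.13,0],[0,0,0,0]]]' >/dev/null; python3 f.py
python3 -m inch '[[[-1,0,-0.13,0],[-1,0,-0.13,0],[0,0,0,0]]]' >/dev/null; python3 f.py
python3 -m inch '[[[-1,0,-0.14,0],[0,0,0,0]]]' >/dev/null; python3 f.py
python3 - <<'E'
from h import *
from go import jig
c=read_camera("scene")
for n in("caul_mid","stop"):
    for d in place_of("scene",n)[:5]: print(n,np.round(d["at"],1),round(d["conf"],2))
for x in(.04,.05,.06): print(x,proj(c,jig(x,0,.018)).round(1))
E
```

```text
t 17.85 along mm -2.98 Fback -1.73 Flat 0.48 Fz -1.6 yaw 2.8778
t 18.23 along mm -0.99 Fback 0.17 Flat 0.08 Fz -0.15 yaw 2.8778
t 18.6 along mm 1.04 Fback -0.08 Flat 0.62 Fz -0.85 yaw 2.8778
t 18.85 along mm 1.97 Fback -0.0 Flat 0.4 Fz -0.78 yaw 2.8778
caul_mid [278.  363.1] 0.75
caul_mid [179.3 374.5] 0.73
caul_mid [161.6 233.3] 0.58
stop [277.7 224.4] 0.57
stop [214.1 467.8] 0.42
0.04 [247.5 238.1]
0.05 [250.3 236.7]
0.06 [253.1 235.3]
```

```bash
python3 - <<'E'
from h import *
o=(225,205);k=12
c=read_camera("scene")
b=cv2.resize(c["img"][o[0]:o[0]+48,o[1]:o[1]+60],None,fx=k,fy=k,interpolation=cv2.INTER_CUBIC)
cv2.imwrite("pics/near.png",cv2.convertScaleAbs(b,alpha=1.5))
E
```

```text
(no output)
```

View pics/near.png

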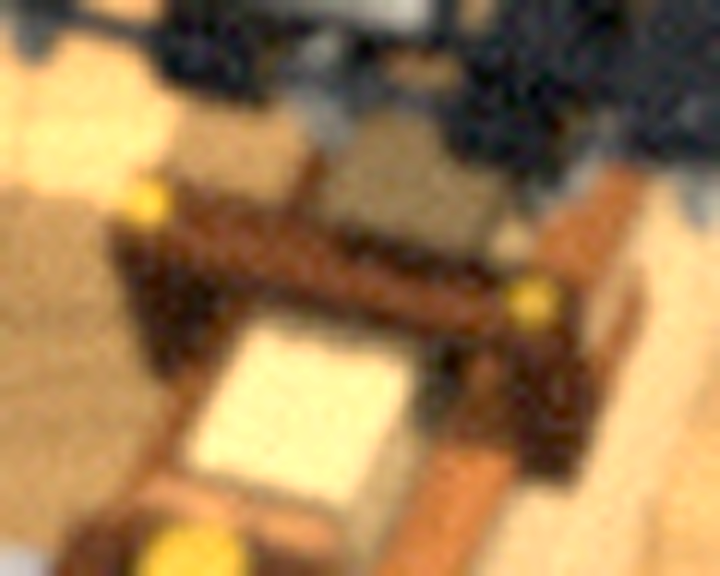

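The caul's front edge (around (270,480) in the crop) is now only a few mm from the pad's top edge, and it has moved with the grip. I continue in 0.5 mm steps.

```bash
for i in 1; do
python3 -m inch '[[[-0.5,0,-0.07,0],[0,0,0,0]]]' >/dev/null; python3 f.py
python3 -m inch '[[[-0.5,0,-0.07,0],[0,0,0,0]]]' >/dev/null; python3 f.py
python3 -m inch '[[[-0.5,0,-0.07,0],[0,0,0,0]]]' >/dev/null; python3 f.py
python3 -m inch '[[[-0.5,0,-0.07,0],[0,0,0,0]]]' >/dev/null; python3 f.py
python3 -m inch '[[[-0.5,0,-0.07,0],[0,0,0,0]]]' >/dev/null; python3 f.py
python3 -m inch '[[[-0.5,0,-0.07,0],[0,0,0,0]]]' >/dev/null; python3 f.py; done
```

```text
t 19.3 along mm 2.29 Fback 0.82 Flat -0.11 Fz -1.61 yaw 2.8778
t 19.55 along mm 2.88 Fback 0.13 Flat 0.29 Fz -0.64 yaw 2.8777
t 19.8 along mm 3.41 Fback 0.45 Flat 0.64 Fz -1.15 yaw 2.8778
t 20.05 along mm 3.93 Fback 1.46 Flat -0.04 Fz -0.81 yaw 2.8777
t 20.3 along mm 4.4 Fback -0.81 Flat -0.23 Fz -0.21 yaw 2.8778
t 20.55 along mm 4.9 Fback 0.09 Flat -0.2 Fz -1.18 yaw 2.8778
```

```bash
for i in 1; do
python3 -m inch '[[[-0.5,0,-0.07,0],[0,0,0,0]]]' >/dev/null; python3 f.py
python3 -m inch '[[[-0.5,0,-0.07,0],[0,0,0,0]]]' >/dev/null; python3 f.py
python3 -m inch '[[[-0.5,0,-0.07,0],[0,0,0,0]]]' >/dev/null; python3 f.py
python3 -m inch '[[[-0.5,0,-0.07,0],[0,0,0,0]]]' >/dev/null; python3 f.py
python3 -m inch '[[[-0.5,0,-0.07,0],[0,0,0,0]]]' >/dev/null; python3 f.py
python3 -m inch '[[[-0.5,0,-0.07,0],[0,0,0,0]]]' >/dev/null; python3 f.py; done
```

```text
t 20.8 along mm 5.42 Fback 0.71 Flat 0.13 Fz -0.54 yaw 2.8778
t 21.05 along mm 5.9 Fback 0.83 Flat 0.04 Fz -0.67 yaw 2.8778
t 21.3 along mm 6.43 Fback 0.53 Flat -0.1 Fz -1.54 yaw 2.8778
t 21.55 along mm 6.9 Fback -0.28 Flat 0.28 Fz -1.0 yaw 2.8778
t 21.8 along mm 7.4 Fback 0.04 Flat 0.05 Fz -1.11 yaw 2.8778
t 22.05 along mm 7.91 Fback 0.23 Flat 0.22 Fz -0.33 yaw 2.8777
```

```bash
for i in 1; do
python3 -m inch '[[[-0.6,0,-0.08,0],[0,0,0,0]]]' >/dev/null; python3 f.py
python3 -m inch '[[[-0.6,0,-0.08,0],[0,0,0,0]]]' >/dev/null; python3 f.py
python3 -m inch '[[[-0.6,0,-0.08,0],[0,0,0,0]]]' >/dev/null; python3 f.py
python3 -m inch '[[[-0.6,0,-0.08,0],[0,0,0,0]]]' >/dev/null; python3 f.py
python3 -m inch '[[[-0.6,0,-0.08,0],[0,0,0,0]]]' >/dev/null; python3 f.py
python3 -m inch '[[[-0.6,0,-0.08,0],[0,0,0,0]]]' >/dev/null; python3 f.py; done
```

```text
t 22.3 along mm 8.54 Fback 0.58 Flat -0.86 Fz -1.12 yaw 2.8778
t 22.55 along mm 9.0 Fback -0.21 Flat -0.5 Fz -0.89 yaw 2.8778
t 22.8 along mm 9.1 Fback 2.06 Flat -0.23 Fz -0.23 yaw 2.8778
t 23.05 along mm 9.2 Fback 5.59 Flat 0.83 Fz -1.48 yaw 2.8778
t 23.3 along mm 9.31 Fback 5.48 Flat 0.27 Fz -1.1 yaw 2.8779
t 23.55 along mm 9.59 Fback 7.78 Flat 0.4 Fz -0.83 yaw 2.8779
```

Contact came at 9.1 mm along, and the push is now about 7–8 N. Hold for a second and sample.

```bash
for i in 1; do
python3 -m inch '[[[0,0,0,0],[0,0,0,0],[0,0,0,0]]]' >/dev/null; python3 f.py
python3 -m inch '[[[0,0,0,0],[0,0,0,0],[0,0,0,0]]]' >/dev/null; python3 f.py
python3 -m inch '[[[0,0,0,0],[0,0,0,0],[0,0,0,0]]]' >/dev/null; python3 f.py
python3 -m inch '[[[0,0,0,0],[0,0,0,0],[0,0,0,0]]]' >/dev/null; python3 f.py
done;python3 go.py j .0096 0 .0135
```

```text
t 23.93 along mm 9.61 Fback 7.05 Flat 0.36 Fz -0.86 yaw 2.8778
t 24.3 along mm 9.59 Fback 8.04 Flat 0.12 Fz -1.28 yaw 2.8779
t 24.68 along mm 9.6 Fback 7.06 Flat -0.38 Fz -0.77 yaw 2.8778
t 25.05 along mm 9.6 Fback 6.69 Flat -0.31 Fz -1.43 yaw 2.8779
t 25.05 turn -0.001 shift mm [-0.   0.2 -0.7] pos [ 0.6325 -0.1343  0.0575] rot [ 3.1413 -0.0046  2.8779] F [-6.54  1.44 -1.43] open 0.0397
```

Held at about 7.2 N for 1.5 s with yaw matched to the jig. Release, back off and check.

```bash
python3 -m inch '[[[0,0,0,0],[0,0,0,0],[0,0,0,0],[0,0,0,0],[0,0,0,0],[0,0,0,0]]]' -1; python3 f.py
python3 -m inch '[[[10,0,-20,0],[15,0,-45,0],[30,0,-50,0],[60,0,-20,0],[60,0,0,0],[60,0,0,0],[0,0,0,0],[0,0,0,0]]]'
python3 - <<'E'
from h import *
ims=[]
for n,o in(("top",(110,350)),("scene",(205,195))):
    c=read_camera(n);cv2.imwrite(f"pics/{n}_end.png",c["img"]);ims.append(cv2.resize(c["img"][o[0]:o[0]+90,o[1]:o[1]+65],None,fx=6,fy=6,interpolation=cv2.INTER_CUBIC))
    for d in place_of(n,"caul_mid")[:5]: print(n,np.round(d["at"],1),round(d["conf"],2))
cv2.imwrite("pics/end.png",cv2.convertScaleAbs(np.hstack(ims),alpha=1.2))
E
```

```text
time: 25.8
tool_pos: [0.6343, -0.1349, 0.0583]
tool_rot: [3.141, 0.0, 2.878]
contact_force: [-0.9, -0.6, -0.3]
opening: 0.0906
t 25.8 along mm 11.46 Fback 0.72 Flat -0.78 Fz -0.31 yaw 2.8778
time: 26.8
tool_pos: [0.4092, -0.0743, 0.1939]
tool_rot: [-3.141, 0.003, 2.878]
contact_force: [0.5, 0.3, 0.5]
opening: 0.0919
top [151.6 389.9] 0.92
top [141.3 272.7] 0.61
top [249.3 243.8] 0.57
top [274.4 398.1] 0.56
scene [279.4 364.9] 0.91
scene [162.5 237.8] 0.81
scene [177.5 375.8] 0.66
scene [251.9 235. ] 0.6
scene [222.4 380.6] 0.33
```

View pics/end.png

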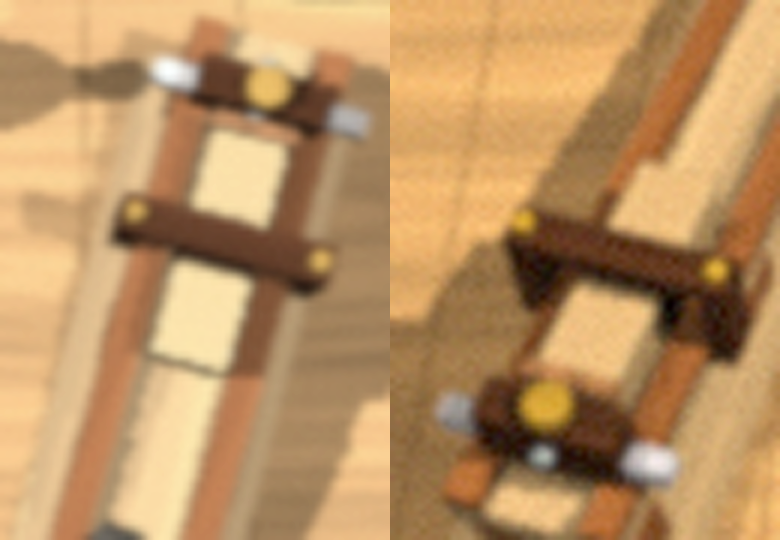

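The picture shows the caul square between the rails, its front edge on the pad at top crop (245,130) with no visible gap and the hand clear. I run a quick check that the neighbours are unmoved, then hand in.

```bash
python3 - <<'E'
from h import *
Z=dict(plain1_mid=.018,plain2_mid=.018,square=0,scraper=0,glue=0,mallet=0)
c=read_camera("top")
for l,z in Z.items():
    for d in place_of("top",l)[:1]: print(l,round(d["conf"],2),np.round(d["at"]),np.round(ray(c,d["at"],z),3))
print(observe()["contact_force"].round(2)); print(hand_in())
E
```

```text
plain1_mid 0.79 [237. 303.] [0.419 0.107 0.018]
plain2_mid 0.72 [200. 248.] [0.535 0.281 0.018]
square 0.78 [146. 223.] [0.716 0.374 0.   ]
scraper 0.63 [253. 462.] [ 0.374 -0.396  0.   ]
glue 0.93 [122. 313.] [0.8   0.079 0.   ]
mallet 0.89 [207. 162.] [0.512 0.559 0.   ]
[ 0.97  0.13 -0.41]
the job is handed in; nothing more can be done
None
```

I laid the striped caul in the channel at the low end and slid it up under the bar while holding its rear end. It met the cork pad, and I held it there at about 7.2 N for 1.5 s; the highest sample was 8.0 N. Then I released it, moved the hand away and handed the job in at about 27 s.

**Last checks:**
- **Position:** the final picture shows the caul between the rails, square, with no visible gap at the pad. I judged this by eye and did not measure the gap or the final angle.
- **Hand:** it was clear, with only sensor noise on the force reading.
- **Other things on the bench:** the six listed things that had to stay put read within 10 mm of their first positions. That is within the scatter of the detection, and the hand did not go near them except the glue, beside the caul.

**What did not go as expected:**
- **Downward press:** midway up the slope the tool pressed down on the jig or caul with about 5 N until I lifted it 0.7 mm.
- **Tool spring:** the arm sprang forward about 2 mm when the fingers opened. I read no force between the caul and the pad at that moment.

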